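# Load the firing pot and bar it

## Robot

A 6-joint arm with a two-finger parallel gripper is mounted at the origin on the work surface. World frame = base frame: x ahead of the robot, y to its left, z up, the work surface at z = 0. Lengths are in m, angles in rad, forces in N, time in s.
With the tool pointing down it reaches from about 0.375 to 0.9 m from the base axis. Payload 3.1 kg.
Tool frame: the origin (TCP) lies between the finger pads; the fingertips stand manip.finger_overhang ahead of it and the grasp point (between the pads) lies 5 mm behind it (manip.finger_overhang is the distance from the TCP to the fingertips, in m); z points along the fingers, y is the line along which they close (so a half turn about z gives the same grasp; the last joint's range is limited). The gripper opens to 85 mm and grips with 20 to 120 N. Pads are 22 mm wide; open, the fingers measure 114 mm over their backs; the gripper's body (76 mm by 85 mm) begins 54 mm behind the grasp point. The pads swing forward as they close: fully open they stand 13 mm farther back than shut.
Start: joints at [-1.365, 0.527, 1.433, -0, 1.181, -0.178], TCP at [0.234, -0.579, 0.245] pointing down, gripper open.
Joint ranges: [-3.08, 3.08], [-0.75, 2.2], [0.22, 2.44], [-1.43, 4.57], [0, 2.65], [-2.85, 2.85]. Speed limits (rad/s): [2.79, 2.79, 3.14, 3.14, 3.14, 3.14].

## Interface

Orientations are given as a unit quaternion [x, y, z, w].
In Python, from station import manip gives the robot as it stands.
- The arm moves only by the tool drive_tool, never from a script. Its argument "plan" is a list of rows, each a list of 7 numbers: the shift along the tool's x, y, z in m, then the turn, a rotation vector about the tool's x, y, z in degrees, then the opening, from -1 (shut) to 1 (fully open). In form: [[x, y, z, wx, wy, wz, gripper], ...]. A call has 1 to 10 rows; each row shifts and turns the commanded pose from where the row before left it, along the tool's axes as they then stand; what a row does not reach is not made up. A row lasts 1/10 s, in which the tool goes at most 50 mm and 8.59 degrees, less where a joint would pass 70% of its speed; a pose out of reach is approached as far as the arm can. A call is refused whole if a number of a shift passes 0.05 or a number of a turn 8.59, either way. A call with a gripper value outside its range is refused whole. The fingers move at their own pace and stop on an object; "newtons" is the grip in N (left out, the last holds). Time passes only in rows, so rows that do not move let the fingers close. It gives the time, the measured TCP pose, the force, the opening and the grip force at its end, in the units of the state.
- manip.sense(): the state, without advancing time (a new reading comes with each control period).
- manip.snapshot(name): name is "scene" or "side" or "wrist"; returns a dict with "image" (480x640x3 uint8, red, green, blue), "z_map" (480x640 float32, m along the optical axis (not along the pixel's ray), 0 where there is no reading), "fov_y" (degrees; the focal length in pixels is half the picture's height over the tangent of half this angle, whatever the lens; pixels are square), "cx", "cy" (the principal point, pixels), "extrinsics" (4x4, takes a point from camera to world coordinates); the wrist camera has in their place "mount" (4x4, takes a point from camera to tool coordinates, whose origin is the TCP and whose axes are the flange's). Camera axes: x right, y up, looking along -z (the intrinsics and any distortion apply to the point x, -y, -z); pixel columns grow to the right and rows downward; lengths in m; the calibration is good to about 2 mm. A picture is of the moment at which its call begins: read the wrist's pose just before it.
- manip.sign_off(): hands the job in; it is judged then, once.
The state is a dict: "t": time; "q": joint angles; "qd": joint speeds; "tau": joint torques, N m; "tcp_pos": TCP position; "tool_rot": TCP orientation; "force": force on the tool from outside, world axes, zero at the start; "ft_torque": the same for the moment, N m; "finger_gap": opening from 0.0 (shut) to 1.0 (fully open); "gripper_force": force on a finger pad.
Only numpy, scipy, OpenCV 4.12 (cv2) and the standard library are available. Lean on these libraries where they do the work, as an engineer would, in place of code of your own. Each camera call takes 0.05 s, during which the arm holds its last target. There are 200 camera calls.

## Task

Take the round porcelain test globe from its cork pad and lower it gently into the deep brown firing pot, all the way down to the pot's floor before you let go: do not drop it in or press it hard against the pot. Then lay the pale grey ceramic bar squarely across the flat tops of the two white pegs, so that it passes over the middle of the pot, and let go. Leave the bowl, the articulator and the shade guide where they are.

Things in the scene. Friction and masses are not known exactly. Their poses are not given: they have to be found in the camera images.
- carrier: Fixed firing carrier: tan slab 284 x 156 x 8 mm; in its middle a fixed brown round pot, and on its long centre line, 105 mm either side of the pot's axis, two fixed white alumina pegs with flat round heads 40 mm across, 8 mm thick, on 22 mm shanks. Origin: centre of the slab's underside, on the bench. x runs along the line of the pegs, z up.
- pot_floor (a point): Centre of the pot's flat inner floor, 14 mm above the bench. The pot is 134 mm wide inside (wall 6 mm, 146 mm outside), straight-sided, 56 mm deep. Axes as the carrier's.
- pot_rim (a point): Centre of the pot's mouth, level with the rim, 70 mm above the bench.
- peg_a_top (a point): Centre of the flat top of the peg on the carrier's -x side, 88 mm above the bench (18 mm higher than the pot's rim).
- peg_b_top (a point): Centre of the flat top of the peg on the carrier's +x side, 88 mm above the bench.
- globe: Loose cream porcelain ball 48 mm in diameter with a flat ground foot 22 mm wide, 45 mm high, about 130 g, standing on a fixed round cork pad 72 mm wide and 8 mm thick. Origin: centre of the foot; z points up from the foot through the ball.
- globe_center (a point): Centre of the ball, 21 mm above its foot.
- bar: Loose pale blue-grey ceramic bar 260 x 20 x 14 mm, about 220 g, lying flat on the bench. Origin: centre of its underside; x along its length, z up.
- bowl: Bystander: loose olive rubber mixing bowl, 124 mm wide, 70 mm high. Origin: centre of its underside.
- articulator: Bystander: loose steel articulator, about 110 x 85 x 130 mm high. Origin: centre of its underside.
- shade_guide: Bystander: loose low shade guide frame with a row of tooth-coloured tabs, 35 x 200 x 45 mm high. Origin: centre of its underside.
Not all that is in view belongs to the job. There is more than one size of the globe; the job needs the middle-sized.

How it is judged:
By the outcome, as a careful person would: the job done as asked, in the order asked, and still so for the second after the job is handed in, with the robot touching nothing.
It also fails if it takes over 64 s, if anything falls off the work surface, if the arm or the gripper's body presses on something with over 40 N, if the wrist force passes 120 N, or if a joint passes its speed limit or range.

## Working session

There is one attempt and no reset: what is moved stays moved. The work goes in short steps, Python scripts to look and compute and a tool call to move; the robot and the scene stay as the last step left them, time stands still between calls to the robot, and variables do not carry over. Pictures are saved under pics/ and viewed, at most 10 in all, crops included, and the job is handed in when it is done.

Besides the shell and the picture viewer there is one more tool, called after "Call:" in YAML: its name, and indented under it one key for each argument. drive_tool: Moves the arm, as the interface text tells. Its arguments: {"type":"object","properties":{"plan":{"type":"array"},"newtons":{"type":"number"}},"required":["plan"]}

```bash
ls; mkdir -p pics
cat > h.py <<'E'
import numpy as np, cv2
from station import manip
from scipy.spatial.transform import Rotation as R
def snap(n):
    st=manip.sense(); d=manip.snapshot(n)
    if 'extrinsics' in d: T=np.array(d['extrinsics'])
    else:
        W=np.eye(4); W[:3,:3]=R.from_quat(st['tool_rot']).as_matrix(); W[:3,3]=st['tcp_pos']; T=W@np.array(d['mount'])
    d['T']=T; d['f']=240/np.tan(np.radians(d['fov_y'])/2); return d
def ray(d,u,v):
    c=np.array([(u-d['cx'])/d['f'],-(v-d['cy'])/d['f'],-1.]); return d['T'][:3,3],d['T'][:3,:3]@c
def onplane(d,u,v,z):
    o,r=ray(d,u,v); return o+r*(z-o[2])/r[2]
def cloud(d):
    v,u=np.mgrid[0:480,0:640]; z=d['z_map']
    c=np.stack([(u-d['cx'])/d['f']*z,-(v-d['cy'])/d['f']*z,-z],-1)
    return c@d['T'][:3,:3].T+d['T'][:3,3]
def save(d,p): cv2.imwrite(p,cv2.cvtColor(d['image'],cv2.COLOR_RGB2BGR))
E
python3 - <<'E'
from h import *
print(manip.finger_overhang); s=manip.sense(); print({k:np.round(v,3) for k,v in s.items()})
for n in ('scene','side'):
    d=snap(n); save(d,f'pics/{n}0.png'); np.savez(f'{n}0.npz',**{k:v for k,v in d.items()}); print(n,{k:v for k,v in d.items() if k not in('image','z_map')})
E
```

```text
pics
0.014
{'t': np.float64(0.0), 'q': array([-1.365,  0.528,  1.434,  0.   ,  1.181, -0.179]), 'qd': array([-0.   ,  0.   ,  0.001, -0.002,  0.001,  0.001]), 'tau': array([ 1.0000e-03, -4.4236e+01, -1.7802e+01, -0.0000e+00,  9.0000e-03,
       -0.0000e+00]), 'tcp_pos': array([ 0.234, -0.579,  0.244]), 'tool_rot': array([ 0.982,  0.191, -0.   , -0.001]), 'force': array([-0.315, -0.068, -0.043]), 'ft_torque': array([ 0.011, -0.008, -0.036]), 'gripper_force': np.float64(0.0), 'finger_gap': np.float64(1.0)}
scene {'fov_y': 48.52378033394744, 'cx': 322.99646122421166, 'cy': 247.84392826032013, 'extrinsics': array([[ 0.86226252, -0.26896297,  0.42914131,  1.27360719],
       [ 0.50600913,  0.493315  , -0.70752743, -1.06531314],
       [-0.02140316,  0.82722381,  0.56146475,  0.9532529 ],
       [ 0.        ,  0.        ,  0.        ,  1.        ]]), 'T': array([[ 0.86226252, -0.26896297,  0.42914131,  1.27360719],
       [ 0.50600913,  0.493315  , -0.70752743, -1.06531314],
       [-0.02140316,  0.82722381,  0.56146475,  0.9532529 ],
       [ 0.        ,  0.        ,  0.        ,  1.        ]]), 'f': np.float64(532.4851316025715)}
side {'fov_y': 57.91214624426263, 'cx': 323.9920336296477, 'cy': 234.59695563067135, 'extrinsics': array([[-0.99974658,  0.02158362, -0.00639706,  0.59796648],
       [-0.02027524, -0.73982619,  0.67249248,  0.73149386],
       [ 0.00978211,  0.67245175,  0.74007631,  0.88257673],
       [ 0.        ,  0.        ,  0.        ,  1.        ]]), 'T': array([[-0.99974658,  0.02158362, -0.00639706,  0.59796648],
       [-0.02027524, -0.73982619,  0.67249248,  0.73149386],
       [ 0.00978211,  0.67245175,  0.74007631,  0.88257673],
       [ 0.        ,  0.        ,  0.        ,  1.        ]]), 'f': np.float64(433.7553919505384)}
```

View pics/scene0.png

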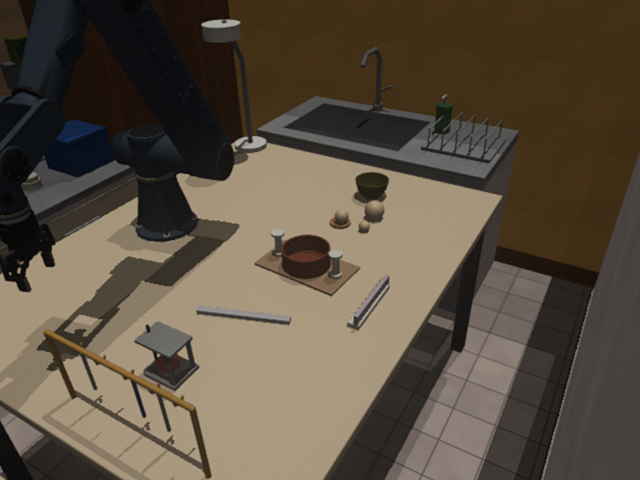

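View pics/side0.png

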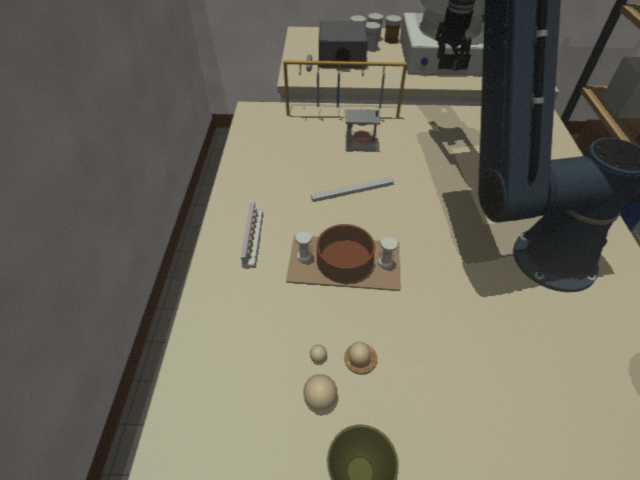

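Candidates for the globe, with pixels:

| Ball | Side | Scene |
|---|---|---|
| Mid-size, on the orange cork pad | (360,355) | (341,217) |
| Large | (320,392) | (374,210) |
| Small | (318,353) | (364,227) |

I choose the one on the cork pad. The bar is the plain strip at side (352,190) / scene (243,315). The shade guide at side (252,235) is not it. The pot is at side (346,252), with the pegs at (304,243) and (388,248).

```bash
cat > m.py <<'E'
from h import *
from scipy.optimize import least_squares
def load(n): return dict(np.load(n+'.npz'))
def inter(d1,p1,d2,p2):
    o,r=ray(d1,*p1); q,s=ray(d2,*p2); r=r/np.linalg.norm(r); s=s/np.linalg.norm(s)
    t=np.linalg.lstsq(np.stack([r,-s],1),q-o,rcond=None)[0]; a=o+r*t[0]; b=q+s*t[1]; return (a+b)/2,np.linalg.norm(a-b)
def sph(P):
    f=lambda x:np.linalg.norm(P-x[:3],axis=1)-x[3]
    return least_squares(f,[*P.mean(0)-[0,0,.01],.024],loss='soft_l1',f_scale=.001).x
E
python3 - <<'E'
from m import *
D={n:load(n+'0') for n in('side','scene')}
C={n:cloud(d) for n,d in D.items()}
for n,pix in (('side',[(360,353),(320,392),(318,353)]),('scene',[(342,215),(374,210),(364,227)])):
    for u,v in pix:
        P=C[n]; c=P[v,u]; m=(np.linalg.norm(P-c,axis=2)<.03)&(P[...,2]>.018)
        print(n,(u,v),c.round(3),'sphere',sph(P[m]).round(4),m.sum())
for n in C:
    P=C[n]; roi=(P[...,0]>.25)&(P[...,0]<1)&(P[...,1]>-.5)&(P[...,1]<.4)
    bench=roi&(abs(P[...,2])<.006); print(n,'bench z',np.median(P[bench][:,2]))
    im=D[n]['image'].astype(int)
    for name,u0,v0,u1,v1 in ([('bar',300,170,400,205),('pegL',290,228,316,262),('pegR',376,235,402,270),('pot',310,222,380,285)] if n=='side' else [('bar',190,300,295,327),('pegA',268,226,289,256),('pegB',325,246,346,278),('pot',278,232,334,280)]):
        m=np.zeros((480,640),bool); m[v0:v1,u0:u1]=1
        if name=='bar':
            m&=(P[...,2]>.009)&(P[...,2]<.03); 
        elif name=='pot': m&=(P[...,2]>.063)&(P[...,2]<.078)&(im[...,0]-im[...,2]>15)
        else: m&=(P[...,2]>.082)&(P[...,2]<.1)
        Q=P[m]
        if len(Q)<5: print(n,name,'none');continue
        (cx,cy),(w,h),a=cv2.minAreaRect(Q[:,:2].astype(np.float32))
        print(n,name,len(Q),'z',np.median(Q[:,2]).round(4),'rect',np.round([cx,cy,w,h,a],4),'mean',Q.mean(0).round(4))
E
```

```text
side (360, 353) [0.524 0.306 0.052] sphere [0.5253 0.2949 0.0309 0.0233] 382
side (320, 392) [0.604 0.395 0.061] sphere [0.6062 0.3814 0.0328 0.0328] 642
side (318, 353) [0.611 0.298 0.031] sphere [0.6127 0.2909 0.0183 0.0179] 221
scene (342, 215) [0.537 0.277 0.046] sphere [0.5248 0.2903 0.0332 0.0203] 128
scene (374, 210) [0.616 0.357 0.046] sphere [0.6066 0.3739 0.0365 0.0276] 217
scene (364, 227) [0.621 0.273 0.025] sphere [0.6114 0.2877 0.0211 0.0159] 71
side bench z 0.0008736391115761188
side bar 483 z 0.0144 rect [ 0.5255 -0.2505  0.2585  0.0256 19.2581] mean [ 0.5271 -0.2475  0.0142]
side pegL 181 z 0.0887 rect [0.6575 0.0195 0.037  0.0421 2.5143] mean [0.6574 0.0213 0.0885]
side pegR 183 z 0.0888 rect [4.48100e-01 3.31000e-02 3.97000e-02 3.89000e-02 7.99619e+01] mean [0.448  0.0345 0.0884]
side pot 519 z 0.0696 rect [ 0.5529  0.027   0.1438  0.1448 19.5279] mean [0.5527 0.0305 0.0691]
scene bench z 0.0012016704877285678
scene bar 598 z 0.0146 rect [ 0.5228 -0.2532  0.2613  0.0274 19.5003] mean [ 0.526  -0.2538  0.0145]
scene pegA 94 z 0.0886 rect [4.47600e-01 2.99000e-02 3.66000e-02 4.16000e-02 3.44836e+01] mean [0.4479 0.0286 0.0884]
scene pegB 116 z 0.0885 rect [6.56400e-01 1.75000e-02 4.16000e-02 4.15000e-02 8.41215e+01] mean [0.6565 0.0146 0.0884]
scene pot 355 z 0.0687 rect [5.51100e-01 2.42000e-02 1.43700e-01 1.52600e-01 3.59195e+01] mean [0.5532 0.0219 0.0687]
```

```bash
python3 -c "
import cv2
a=cv2.imread('pics/side0.png');c=cv2.resize(a[150:420,230:430],None,fx=3,fy=2.2*1,interpolation=2)
cv2.imwrite('pics/crop0.png',cv2.resize(a[320:420,290:400],None,fx=5,fy=5,interpolation=2))"
```

```text
(no output)
```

View pics/crop0.png

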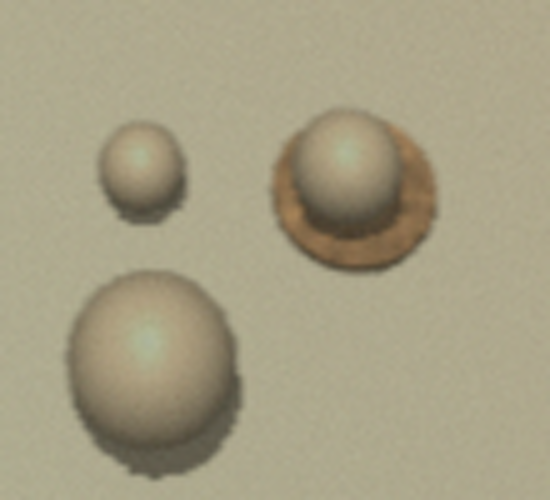

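The crop shows the mid-size ball alone on the cork pad at crop (348,168), which is side (360,354). The small and large balls stand clear of it, so the choice is confirmed.

Call:
drive_tool:
  plan:
    - [0.036, -0.032, 0, 0, 0, 0, 0.13]
    - [0.036, -0.032, 0, 0, 0, 0, 0.13]
    - [0.036, -0.032, 0, 0, 0, 0, 0.13]
    - [0.036, -0.032, 0, 0, 0, 0, 0.13]
    - [0.036, -0.032, 0, 0, 0, 0, 0.13]
    - [0.036, -0.032, 0, 0, 0, 0, 0.13]
    - [0.036, -0.032, 0, 0, 0, 0, 0.13]
    - [0.036, -0.032, 0, 0, 0, 0, 0.13]
    - [0.036, -0.032, 0, 0, 0, 0, 0.13]
    - [0.036, -0.032, 0, 0, 0, 0, 0.13]
  newtons: 30

```text
t: 1.1
tcp_pos: [0.4484, -0.146, 0.2452]
tool_rot: [0.982, 0.191, -0.0, -0.0]
force: [0.6, -0.2, 0.7]
finger_gap: 0.565
gripper_force: 0.0
```

Call:
drive_tool:
  plan:
    - [0.023, -0.038, 0, 0, 0, 0, 0.13]
    - [0.023, -0.038, 0, 0, 0, 0, 0.13]
    - [0.023, -0.038, 0, 0, 0, 0, 0.13]
    - [0.023, -0.038, 0, 0, 0, 0, 0.13]
    - [0.023, -0.038, 0, 0, 0, 0, 0.13]
    - [0.023, -0.038, 0, 0, 0, 0, 0.13]
    - [0.023, -0.038, 0, 0, 0, 0, 0.13]
    - [0.023, -0.038, 0, 0, 0, 0, 0.13]
    - [0.023, -0.038, 0, 0, 0, 0, 0.13]
    - [0, 0, 0, 0, 0, 0, 0.13]

```text
t: 2.1
tcp_pos: [0.5123, 0.2515, 0.245]
tool_rot: [0.981, 0.193, 0.001, -0.001]
force: [-1.0, -0.5, 0.1]
finger_gap: 0.566
gripper_force: 0.0
```

Run:
```python
from h import *
s=manip.sense(); print({k:np.round(v,4) for k,v in s.items() if k in('t','tcp_pos','tool_rot','finger_gap','q')})
d=snap('wrist'); save(d,'pics/w1.png'); np.savez('w1.npz',**d); print(np.round(d['mount'],4),d['f'],d['cx'],d['cy'])
v,u=np.mgrid[0:480,0:640]; z=d['z_map']
c=np.stack([(u-d['cx'])/d['f']*z,-(v-d['cy'])/d['f']*z,-z],-1); M=np.array(d['mount']); t=c@M[:3,:3].T+M[:3,3]
k=(z>0)&(t[...,2]<.04)&(t[...,2]>-.03)
Q=t[k]
for sg in(-1,1):
    q=Q[np.sign(Q[:,1])==sg]; print(sg,len(q),q.min(0).round(4) if len(q) else '',q.max(0).round(4) if len(q) else '')
```

```text
{'t': np.float64(2.1), 'q': array([0.2598, 0.4537, 1.5732, 0.0021, 1.1127, 1.4403]), 'tcp_pos': array([0.5123, 0.2515, 0.245 ]), 'tool_rot': array([ 0.9811,  0.1934,  0.001 , -0.001 ]), 'finger_gap': np.float64(0.5655)}
[[ 3.000e-04  9.590e-01  2.833e-01  7.200e-02]
 [ 1.000e+00 -6.000e-04  8.000e-04  1.300e-03]
 [ 1.000e-03  2.833e-01 -9.590e-01 -1.276e-01]
 [ 0.000e+00  0.000e+00  0.000e+00  1.000e+00]] 360.3282306026038 320.8140139693718 238.70446460100843
-1 2746 [-0.0113 -0.0425 -0.03  ] [ 0.0129 -0.0227  0.0133]
1 2760 [-0.0115  0.0248 -0.03  ] [0.013  0.0468 0.013 ]
```

View pics/w1.png

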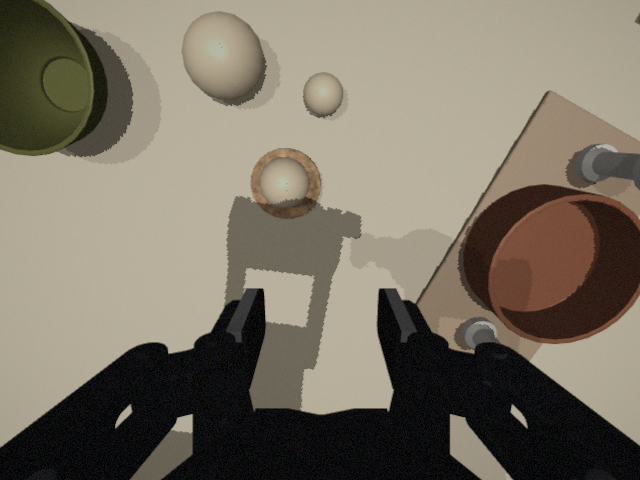

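The wrist view shows the globe on the cork at (285,183), with the small ball at (323,94) and the large one at (223,57). The pot's rim is at (565,268), and the tips stand 13 mm ahead of the TCP.

Run:
```python
from m import *
d=load('w1'); P=cloud(d)
c=P[183,285]; m=(np.linalg.norm(P-c,axis=2)<.03)&(P[...,2]>.022); print('sphere',sph(P[m]).round(4),'top',P[m][:,2].max())
o=np.array(d['image'],int); k=(o[...,0]-o[...,2]>60)[140:225,240:330]; v,u=np.where(k)
u=u+240;v=v+140
(cu,cv),(a,b),_=cv2.fitEllipse(cv2.convexHull(np.stack([u,v],1).astype(np.int32))); print('cork',cu,cv,a,b,onplane(d,cu,cv,.008),np.median(P[v,u][:,2]))
# triangulate ball centre: wrist mask centroid & side
S=load('side0');Ps=cloud(S)
def cen(d,P,u0,v0):
    c=P[v0,u0]; m=((np.linalg.norm(P-c,axis=2)<.04)&(P[...,2]>.02)).astype(np.uint8)
    k,_=cv2.findContours(m,0,1); k=max(k,key=cv2.contourArea); return cv2.minEnclosingCircle(k)
a=cen(d,P,285,183);b=cen(S,Ps,360,353);e=cen(load('scene0'),cloud(load('scene0')),342,215);print(a,b,e)
print(inter(d,a[0],S,b[0]),inter(d,a[0],load('scene0'),e[0]))
print('bench',np.median(P[60:200,370:450,2]))
```

```text
sphere [0.5241 0.2939 0.0288 0.0234] top 0.05382871523180033
cork 284.7063293457031 179.7427978515625 60.62620544433594 67.50802612304688 [0.52335794 0.29473659 0.008     ] 0.0069450017385521146
((283.5833435058594, 181.7083282470703), 25.331409454345703) ((358.3474426269531, 352.78814697265625), 11.455085754394531) ((340.6666564941406, 215.3333282470703), 6.871953964233398)
(array([0.52478045, 0.29412321, 0.02880012]), np.float64(0.0007666442094683714)) (array([0.52388272, 0.29348275, 0.03187222]), np.float64(0.0021755328985030584))
bench -0.001144060817337672
```

Call:
drive_tool:
  plan:
    - [0.027, -0.035, 0.01, 0, 0, 0, 0.7]
    - [0, 0, 0.05, 0, 0, 0, 0.7]
    - [0, 0, 0.05, 0, 0, 0, 0.7]
    - [0, 0, 0.04, 0, 0, 0, 0.7]
    - [0, 0, 0, 0, 0, 0, 0.7]
    - [0, 0, 0, 0, 0, 0, 0.7]

```text
t: 2.75
tcp_pos: [0.5238, 0.2881, 0.0952]
tool_rot: [0.982, 0.19, -0.001, 0.0]
force: [0.2, -0.3, 1.5]
finger_gap: 0.85
gripper_force: 0.0
```

Run:
```python
from m import *
s=manip.sense(); print(s['tcp_pos'],s['tool_rot'])
d=snap('wrist'); save(d,'pics/w2.png'); P=cloud(d); m=(np.linalg.norm(P-[.5245,.294,.029],axis=2)<.03)&(P[...,2]>.018)
print(sph(P[m]).round(4),m.sum())
```

```text
[0.52379247 0.28812858 0.09521874] [ 9.81755465e-01  1.90145613e-01 -9.01204474e-04  1.99526755e-04]
[0.524  0.2936 0.0286 0.0236] 5469
```

Call:
drive_tool:
  plan:
    - [0.002, -0.005, 0, 0, 0, 0, 0.7]
    - [0, 0, 0.025, 0, 0, 0, 0.7]
    - [0, 0, 0.025, 0, 0, 0, 0.7]
    - [0, 0, 0.01, 0, 0, 0, 0.7]
    - [0, 0, 0.008, 0, 0, 0, 0.7]
    - [0, 0, 0, 0, 0, 0, 0.7]

```text
t: 3.4
tcp_pos: [0.5242, 0.2948, 0.0277]
tool_rot: [0.982, 0.191, 0.0, -0.0]
force: [-0.2, -0.8, 1.1]
finger_gap: 0.851
gripper_force: 0.0
```

Call:
drive_tool:
  plan:
    - [0, 0, 0, 0, 0, 0, 0.4]
    - [0, 0, 0, 0, 0, 0, 0.1]
    - [0, 0, 0, 0, 0, 0, -0.1]
    - [0, 0, 0, 0, 0, 0, -0.1]
    - [0, 0, 0, 0, 0, 0, -0.1]
  newtons: 30

```text
t: 3.9
tcp_pos: [0.5246, 0.2949, 0.0286]
tool_rot: [0.982, 0.191, 0.001, -0.0]
force: [-1.2, -0.0, 6.0]
finger_gap: 0.537
gripper_force: 30.8
```

The opening at contact suggests the grip is a few mm above the equator, so I'll regrip lower.

Call:
drive_tool:
  plan:
    - [0, 0, 0, 0, 0, 0, 0.4]
    - [0, 0, 0, 0, 0, 0, 0.4]
    - [0, 0, 0.004, 0, 0, 0, 0.4]
    - [0, 0, 0, 0, 0, 0, 0.4]
    - [0, 0, 0, 0, 0, 0, 0.1]
    - [0, 0, 0, 0, 0, 0, -0.1]
    - [0, 0, 0, 0, 0, 0, -0.1]
    - [0, 0, 0, 0, 0, 0, -0.1]
  newtons: 30

```text
t: 4.7
tcp_pos: [0.5237, 0.2945, 0.0231]
tool_rot: [0.982, 0.191, -0.0, 0.0]
force: [1.1, -0.3, -1.1]
finger_gap: 0.531
gripper_force: 30.9
```

Call:
drive_tool:
  plan:
    - [0, 0, -0.01, 0, 0, 0, -0.1]
    - [0, 0, -0.03, 0, 0, 0, -0.1]
    - [0, 0, -0.04, 0, 0, 0, -0.1]
    - [0, 0, -0.04, 0, 0, 0, -0.1]
    - [0, 0, -0.02, 0, 0, 0, -0.1]
    - [0, 0, 0, 0, 0, 0, -0.1]

```text
t: 5.3
tcp_pos: [0.526, 0.2955, 0.1676]
tool_rot: [0.982, 0.191, 0.004, -0.001]
force: [0.7, 1.2, -1.7]
finger_gap: 0.533
gripper_force: 31.4
```

Call:
drive_tool:
  plan:
    - [-0.004, 0.013, 0, 0, 0, 0, -0.1]
    - [-0.009, 0.033, 0, 0, 0, 0, -0.1]
    - [-0.011, 0.036, 0, 0, 0, 0, -0.1]
    - [-0.011, 0.037, 0, 0, 0, 0, -0.1]
    - [-0.011, 0.037, 0, 0, 0, 0, -0.1]
    - [-0.011, 0.037, 0, 0, 0, 0, -0.1]
    - [-0.009, 0.035, 0, 0, 0, 0, -0.1]
    - [-0.006, 0.023, 0, 0, 0, 0, -0.1]
    - [-0.002, 0.01, 0, 0, 0, 0, -0.1]
    - [0, 0, 0, 0, 0, 0, -0.1]

```text
t: 6.3
tcp_pos: [0.5521, 0.0234, 0.1618]
tool_rot: [0.982, 0.189, -0.001, -0.001]
force: [0.4, 0.6, -1.2]
finger_gap: 0.534
gripper_force: 31.4
```

Run:
```python
from m import *
s=manip.sense(); print(s['t'],s['tcp_pos'],s['tool_rot'],s['finger_gap'],s['force'])
d=snap('wrist'); save(d,'pics/w3.png'); np.savez('w3.npz',**d); P=cloud(d)
im=d['image'].astype(int)
m=(P[...,2]>.063)&(P[...,2]<.078)&(np.linalg.norm(P[...,:2]-[.5525,.025],axis=2)<.09)&(d['z_map']>0)
Q=P[m]
f=lambda x:np.linalg.norm(Q[:,:2]-x[:2],axis=1)-x[2]
print('rim',least_squares(f,[.5525,.025,.07],loss='soft_l1',f_scale=.002).x.round(4),m.sum(),np.median(Q[:,2]),cv2.minAreaRect(Q[:,:2].astype(np.float32)))
for c in([.448,.031],[.657,.018]):
    m=(P[...,2]>.08)&(P[...,2]<.096)&(np.linalg.norm(P[...,:2]-c,axis=2)<.035)&(d['z_map']>0); Q2=P[m]
    if len(Q2)>20: print('peg',cv2.minEnclosingCircle(Q2[:,:2].astype(np.float32)),Q2.mean(0),len(Q2))
T=np.array(d['mount']);
W=np.linalg.inv(d['T']@np.linalg.inv(T)); t=P@W[:3,:3].T+W[:3,3]
m=(np.linalg.norm(t-[0,0,0],axis=2)<.035)&(abs(t[...,1])<.019)&(d['z_map']>0)&(im.sum(2)>150); print('ball in tool',sph(t[m]).round(4) if m.sum()>30 else m.sum())
```

```text
6.3 [0.55208329 0.02341364 0.16183091] [ 9.81915416e-01  1.89313868e-01 -1.44414625e-03 -5.38209669e-04] 0.5337374555336285 [ 0.37224479  0.64863644 -1.15181642]
rim [0.5522 0.0249 0.0688] 4954 0.0685653059337709 ((0.567345917224884, 0.03123960644006729), (0.11079271882772446, 0.14486593008041382), 22.645307540893555)
peg ((0.4526021480560303, 0.0235957782715559), 0.016863828524947166) [0.45280607 0.02231666 0.08659933] 938
peg ((0.6560694575309753, 0.017581356689333916), 0.020397715270519257) [0.65615817 0.01807477 0.08686921] 4979
ball in tool [  586.0548   -50.3187 -1044.9946  1199.1454]
```

View pics/w3.png

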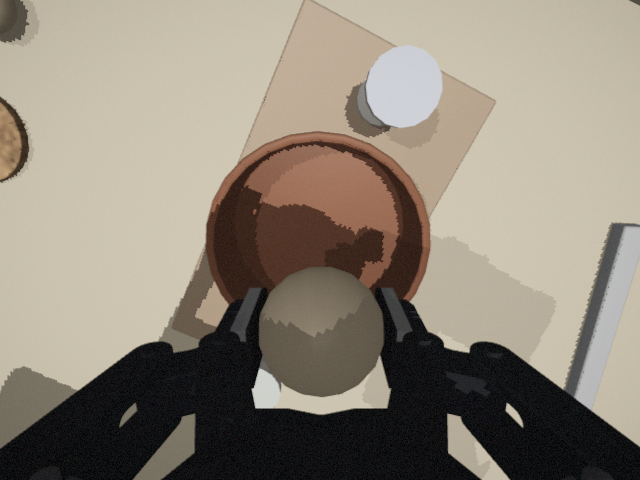

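The globe is held at (322,330), centred over the pot (rim ellipse centre about (318,240)). The measured rim centre is (0.552, 0.025).

Call:
drive_tool:
  plan:
    - [0, -0.0015, 0.02, 0, 0, 0, -0.1]
    - [0, 0, 0.03, 0, 0, 0, -0.1]
    - [0, 0, 0.03, 0, 0, 0, -0.1]
    - [0, 0, 0.02, 0, 0, 0, -0.1]
    - [0, 0, 0.01, 0, 0, 0, -0.1]
    - [0, 0, 0.008, 0, 0, 0, -0.1]
    - [0, 0, 0.003, 0, 0, 0, -0.1]
    - [0, 0, 0, 0, 0, 0, -0.1]

```text
t: 7.15
tcp_pos: [0.5526, 0.0266, 0.0426]
tool_rot: [0.982, 0.191, 0.0, 0.0]
force: [-0.7, 0.9, -1.9]
finger_gap: 0.537
gripper_force: 31.4
```

```bash
python3 -c "
from h import *
s=manip.sense();print(s['t'],s['tcp_pos'],s['force'])"
```

```text
7.15 [0.55260493 0.02659384 0.04255623] [-0.73414834  0.86874648 -1.88956624]
```

Call:
drive_tool:
  plan:
    - [0, 0, 0.004, 0, 0, 0, -0.1]
    - [0, 0, 0.003, 0, 0, 0, -0.1]
    - [0, 0, 0.002, 0, 0, 0, -0.1]
    - [0, 0, 0.001, 0, 0, 0, -0.1]
    - [0, 0, 0, 0, 0, 0, -0.1]
    - [0, 0, 0, 0, 0, 0, -0.1]

```text
t: 7.75
tcp_pos: [0.5524, 0.0262, 0.0324]
tool_rot: [0.982, 0.191, 0.0, 0.0]
force: [0.2, 0.7, -2.1]
finger_gap: 0.533
gripper_force: 31.4
```

Call:
drive_tool:
  plan:
    - [0, 0, 0.001, 0, 0, 0, -0.1]
    - [0, 0, 0.001, 0, 0, 0, -0.1]
    - [0, 0, 0.0005, 0, 0, 0, -0.1]
    - [0, 0, 0, 0, 0, 0, -0.1]
    - [0, 0, 0, 0, 0, 0, -0.1]

```text
t: 8.25
tcp_pos: [0.5524, 0.0263, 0.0298]
tool_rot: [0.982, 0.191, -0.0, -0.0]
force: [0.5, 0.5, -1.2]
finger_gap: 0.535
gripper_force: 31.4
```

Call:
drive_tool:
  plan:
    - [0, 0, 0.0005, 0, 0, 0, -0.1]
    - [0, 0, 0, 0, 0, 0, -0.1]
    - [0, 0, 0, 0, 0, 0, -0.1]

```text
t: 8.55
tcp_pos: [0.5524, 0.0263, 0.0293]
tool_rot: [0.982, 0.191, 0.0, 0.0]
force: [-0.1, -0.5, -0.9]
finger_gap: 0.533
gripper_force: 31.4
```

Call:
drive_tool:
  plan:
    - [0, 0, 0.0003, 0, 0, 0, -0.1]
    - [0, 0, 0, 0, 0, 0, -0.1]
    - [0, 0, 0, 0, 0, 0, -0.1]

```text
t: 8.85
tcp_pos: [0.5524, 0.0263, 0.0291]
tool_rot: [0.982, 0.191, 0.0, 0.0]
force: [-0.2, 0.6, -0.1]
finger_gap: 0.54
gripper_force: 31.5
```

Call:
drive_tool:
  plan:
    - [0, 0, 0.0003, 0, 0, 0, -0.1]
    - [0, 0, 0, 0, 0, 0, -0.1]
    - [0, 0, 0, 0, 0, 0, -0.1]

```text
t: 9.15
tcp_pos: [0.5524, 0.0263, 0.0291]
tool_rot: [0.982, 0.191, 0.0, 0.0]
force: [-0.7, 0.4, 4.2]
finger_gap: 0.542
gripper_force: 31.8
```

It has landed, with about 4 N of contact. Releasing slowly and rising.

Call:
drive_tool:
  plan:
    - [0, 0, -0.0003, 0, 0, 0, 0.15]
    - [0, 0, 0, 0, 0, 0, 0.3]
    - [0, 0, 0, 0, 0, 0, 0.5]
    - [0, 0, 0, 0, 0, 0, 0.5]
    - [0, 0, -0.005, 0, 0, 0, 0.5]
    - [0, 0, -0.015, 0, 0, 0, 0.5]
    - [0, 0, -0.03, 0, 0, 0, 0.5]
    - [0, 0, -0.04, 0, 0, 0, 0.5]
    - [0, 0, -0.04, 0, 0, 0, 0.5]
    - [0, 0, 0, 0, 0, 0, 0.5]

```text
t: 10.15
tcp_pos: [0.5561, 0.0259, 0.1646]
tool_rot: [0.982, 0.191, 0.006, 0.002]
force: [1.3, -0.3, -1.1]
finger_gap: 0.753
gripper_force: 0.0
```

Run:
```python
from m import *
s=manip.sense(); print(s['t'],s['tcp_pos'],s['tool_rot'],s['q'])
for n in('wrist','side','scene'):
    d=snap(n); save(d,f'pics/{n}4.png'); np.savez(n+'4.npz',**d); P=cloud(d); m=(np.linalg.norm(P-[.5525,.026,.038],axis=2)<.03)&(P[...,2]>.025)&(d['z_map']>0)
    print(n,m.sum(), sph(P[m]).round(4) if m.sum()>40 else '')
```

```text
10.15 [0.55605238 0.02585741 0.16459415] [0.98160765 0.19081525 0.00565322 0.00200003] [-1.54322427e-01  5.41750383e-01  1.69085614e+00  9.62917785e-05
  8.96993135e-01  1.03242209e+00]
wrist 3186 [0.553  0.0256 0.0346 0.0236]
side 270 [0.5544 0.0267 0.0369 0.0234]
scene 151 [0.552  0.0245 0.0379 0.0226]
```

The globe stands on the pot floor, centred at z of about 0.035. Next is the bar.

Call:
drive_tool:
  plan:
    - [-0.008, 0.012, 0, 0, 0, 0, -0.46]
    - [-0.015, 0.028, 0, 0, 0, 0, -0.46]
    - [-0.018, 0.033, 0, 0, 0, 0, -0.46]
    - [-0.018, 0.034, 0, 0, 0, 0.7, -0.46]
    - [-0.018, 0.034, 0, 0, 0, 1, -0.46]
    - [-0.018, 0.034, 0, 0, 0, 1, -0.46]
    - [-0.018, 0.033, 0, 0, 0, 0, -0.46]
    - [-0.014, 0.026, 0, 0, 0, 0, -0.46]
    - [-0.007, 0.012, 0, 0, 0, 0, -0.46]
    - [0, 0, 0, 0, 0, 0, -0.46]

```text
t: 11.3
tcp_pos: [0.5137, -0.2531, 0.1578]
tool_rot: [0.986, 0.166, -0.001, -0.001]
force: [-0.1, 0.5, 0.4]
finger_gap: 0.268
gripper_force: 0.0
```

Call:
drive_tool:
  plan:
    - [0, 0, 0, 0, 0, 0, -0.46]
    - [0, 0, 0, 0, 0, 0, -0.46]

```text
t: 11.5
tcp_pos: [0.5146, -0.2495, 0.1586]
tool_rot: [0.986, 0.168, -0.001, -0.001]
force: [0.3, 0.4, 0.6]
finger_gap: 0.269
gripper_force: 0.0
```

```bash
cat > bar.py <<'E'
from m import *
def tips(d):
    M=np.array(d['mount']); W=M@np.linalg.inv(d['T']); P=cloud(d); t=P@W[:3,:3].T+W[:3,3]
    k=(d['z_map']>0)&(t[...,2]<.04)&(t[...,2]>-.02)&(abs(t[...,0])<.02)&(abs(t[...,1])<.07)&(d['image'].sum(2)<200); Q=t[k]
    for sg in(-1,1):
        q=Q[np.sign(Q[:,1])==sg]; print('tips',sg,len(q),q.min(0).round(4),q.max(0).round(4))
def bar(d,z0,c=None,tol=.005):
    P=cloud(d); im=d['image'].astype(int)
    m=(d['z_map']>0)&(abs(P[...,2]-z0)<tol)&(im[...,2]-im[...,0]>-12)&(im.sum(2)>150)
    if c is not None: m&=np.linalg.norm(P[...,:2]-c,axis=2)<.17
    n,l,s,_=cv2.connectedComponentsWithStats(m.astype(np.uint8)); k=1+np.argmax(s[1:,4]); Q=P[l==k]
    r=cv2.minAreaRect(Q[:,:2].astype(np.float32)); print('bar',len(Q),np.round([*r[0],*r[1],r[2]],4),'z',np.median(Q[:,2]).round(4),'px',s[k])
    e=np.linalg.eigh(np.cov(Q[:,:2].T))[1][:,1]; print('axis deg',np.degrees(np.arctan2(e[1],e[0])).round(2)%180)
E
python3 - <<'E'
from bar import *
s=manip.sense(); print(s['t'],s['tcp_pos'],s['tool_rot'],s['finger_gap'])
d=snap('wrist'); save(d,'pics/w5.png'); tips(d); bar(d,.014,[.524,-.252])
for n in('scene','side'): bar(load(n+'4'),.014,[.524,-.252])
E
```

```text
11.5 [ 0.51457046 -0.24951396  0.15857373] [ 9.85734872e-01  1.68302740e-01 -5.30266167e-04 -8.17392780e-04] 0.26856853004229664
tips -1 1494 [-0.011  -0.0237 -0.02  ] [ 0.0118 -0.0103  0.0156]
tips 1 1445 [-0.0093  0.0125 -0.02  ] [0.0118 0.0264 0.0124]
bar 8404 [ 0.5235 -0.2523  0.2584  0.02   19.2923] z 0.0129 px [ 314   33   29  329 8404]
axis deg 19.28
bar 510 [ 0.5252 -0.2558  0.2562  0.0248 19.5743] z 0.0142 px [197 306  93  17 510]
axis deg 19.539999999999992
bar 149 [ 0.4502 -0.2764  0.1015  0.0247 18.9641] z 0.0144 px [362 178  31  12 149]
axis deg 21.169999999999987
```

View pics/w5.png

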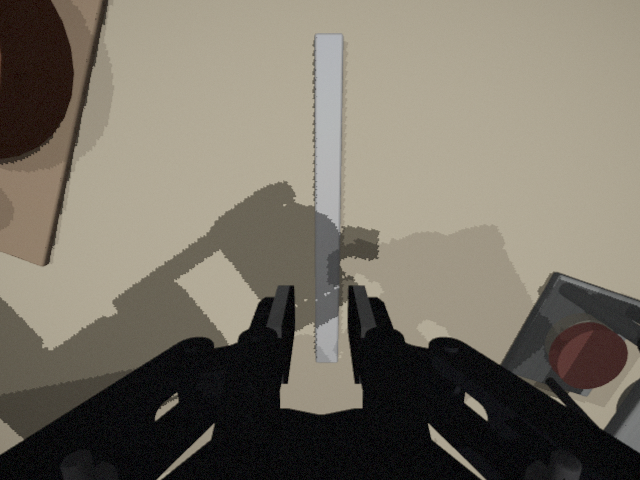

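The wrist view shows the bar from (329,35) to (326,360), aligned with the tool, and the articulator clear at (590,350).

Call:
drive_tool:
  plan:
    - [0.0075, 0.005, 0.01, 0, 0, 0, -0.1]
    - [0, 0, 0.035, 0, 0, 0, -0.1]
    - [0, 0, 0.035, 0, 0, 0, -0.1]
    - [0, 0, 0.03, 0, 0, 0, -0.1]
    - [0, 0, 0.015, 0, 0, 0, -0.1]
    - [0, 0, 0.005, 0, 0, 0, -0.1]
    - [0, 0, 0, 0, 0, 0, -0.1]
    - [0, 0, 0, 0, 0, 0, -0.1]

```text
t: 12.35
tcp_pos: [0.5246, -0.254, 0.0301]
tool_rot: [0.986, 0.168, 0.001, 0.001]
force: [0.4, -0.1, -0.8]
finger_gap: 0.45
gripper_force: 0.0
```

Call:
drive_tool:
  plan:
    - [-0.0005, -0.002, 0.005, 0, 0, 0, -0.1]
    - [0, 0, 0.005, 0, 0, 0, -0.1]
    - [0, 0, 0.002, 0, 0, 0, -0.1]
    - [0, 0, 0, 0, 0, 0, -0.1]
    - [0, 0, 0, 0, 0, 0, -0.1]

```text
t: 12.85
tcp_pos: [0.5225, -0.2519, 0.017]
tool_rot: [0.986, 0.167, 0.0, 0.0]
force: [0.3, -0.0, 1.1]
finger_gap: 0.448
gripper_force: 0.0
```

Call:
drive_tool:
  plan:
    - [0, 0, 0, 0, 0, 0, -0.3]
    - [0, 0, 0, 0, 0, 0, -0.45]
    - [0, 0, 0, 0, 0, 0, -0.7]
    - [0, 0, 0, 0, 0, 0, -0.7]
    - [0, 0, 0, 0, 0, 0, -0.7]
  newtons: 50

```text
t: 13.35
tcp_pos: [0.5226, -0.2519, 0.0173]
tool_rot: [0.986, 0.168, 0.0, 0.0]
force: [-0.4, 0.4, 4.0]
finger_gap: 0.215
gripper_force: 51.0
```

Call:
drive_tool:
  plan:
    - [0, 0, -0.01, 0, 0, 0, -0.7]
    - [0, 0, -0.025, 0, 0, 0, -0.7]
    - [0, 0, -0.035, 0, 0, 0, -0.7]
    - [0, 0, -0.035, 0, 0, 0, -0.7]
    - [0, 0, -0.035, 0, 0, 3, -0.7]
    - [0, 0, -0.025, 0, 0, 5, -0.7]
    - [0, 0, -0.015, 0, 0, 6, -0.7]
    - [0, 0, 0, 0, 0, 6, -0.7]
    - [0, 0, 0, 0, 0, 2.9, -0.7]
    - [0, 0, 0, 0, 0, 0, -0.7]

```text
t: 14.35
tcp_pos: [0.522, -0.2514, 0.1972]
tool_rot: [1.0, -0.031, -0.0, -0.0]
force: [-0.4, -0.6, -2.2]
finger_gap: 0.213
gripper_force: 50.3
```

Call:
drive_tool:
  plan:
    - [0.0005, -0.01, 0, 0, 0, 0, -0.7]
    - [0.001, -0.025, 0, 0, 0, 0, -0.7]
    - [0.0015, -0.037, 0, 0, 0, 0, -0.7]
    - [0.0015, -0.04, 0, 0, 0, 0, -0.7]
    - [0.0015, -0.04, 0, 0, 0, 0, -0.7]
    - [0.0015, -0.04, 0, 0, 0, 0, -0.7]
    - [0.0015, -0.038, 0, 0, 0, 0, -0.7]
    - [0.0015, -0.03, 0, 0, 0, 0, -0.7]
    - [0.001, -0.015, 0, 0, 0, 0, -0.7]
    - [0, 0, 0, 0, 0, 0, -0.7]

```text
t: 15.35
tcp_pos: [0.5509, 0.024, 0.1968]
tool_rot: [1.0, -0.03, -0.0, -0.0]
force: [-0.2, 0.2, -2.3]
finger_gap: 0.214
gripper_force: 50.3
```

Call:
drive_tool:
  plan:
    - [0, 0, 0, 0, 0, 0, -0.7]
    - [0, 0, 0, 0, 0, 0, -0.7]
    - [0, 0, 0, 0, 0, 0, -0.7]

```text
t: 15.65
tcp_pos: [0.5513, 0.0206, 0.197]
tool_rot: [0.999, -0.032, -0.0, 0.0]
force: [0.1, 0.2, -1.8]
finger_gap: 0.22
gripper_force: 50.3
```

Run:
```python
from bar import *
s=manip.sense(); print(s['t'],s['tcp_pos'],s['tool_rot'],s['finger_gap'],s['force'], 'yaw',np.degrees(2*np.arctan2(s['tool_rot'][1],s['tool_rot'][0])))
d=snap('wrist'); save(d,'pics/w6.png'); np.savez('w6.npz',**d)
zt=s['tcp_pos'][2]-.0173+.0145
bar(d,zt,s['tcp_pos'][:2],.012)
P=cloud(d)
for c in([.448,.031],[.657,.018]):
    m=(P[...,2]>.08)&(P[...,2]<.096)&(np.linalg.norm(P[...,:2]-c,axis=2)<.035)&(d['z_map']>0); print('peg',P[m].mean(0) if m.any() else '',m.sum())
for n in('scene','side'):
    e=snap(n); np.savez(n+'6.npz',**e); save(e,f'pics/{n}6.png'); bar(e,zt,s['tcp_pos'][:2],.008)
```

```text
15.65 [0.55129098 0.02057955 0.19697515] [ 9.99474031e-01 -3.24290399e-02 -4.40330207e-05  1.27403291e-04] 0.21968920885053572 [ 0.08345019  0.18755326 -1.82225694] yaw -3.716745921289176
bar 21440 [5.84000e-01 1.75000e-02 2.01000e-02 1.61900e-01 8.62983e+01] z 0.1926 px [  291     0    61   414 21440]
axis deg 176.28
peg [0.44588498 0.04547867 0.08689522] 78
peg [0.65729263 0.03338581 0.08699798] 405
bar 182 [6.23500e-01 1.22000e-02 2.37000e-02 1.13500e-01 8.71446e+01] z 0.1937 px [306 213  37  15 182]
axis deg 176.86
bar 428 [4.84400e-01 2.76000e-02 2.53000e-02 1.20300e-01 8.76659e+01] z 0.194 px [351 206  54  11 428]
axis deg 176.88
```

View pics/w6.png

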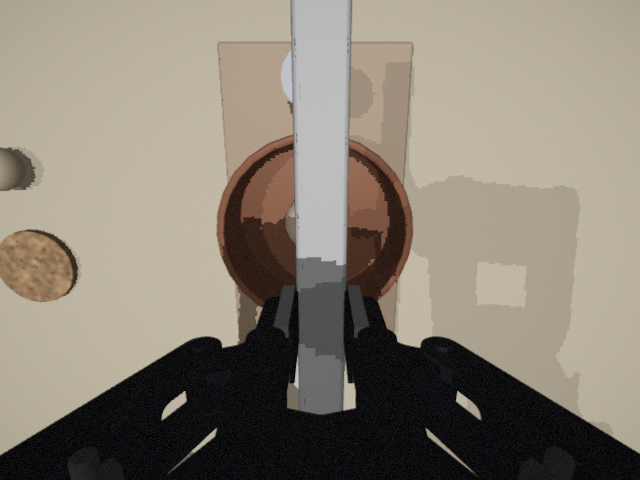

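The bar is held level over the pot (columns 292–350), with the peg just visible to its left at (287,78). The bar lies about 5 mm too far to the −y side, so I shift it and descend.

Call:
drive_tool:
  plan:
    - [0, -0.005, 0.01, 0, 0, 0, -0.7]
    - [0, 0, 0.02, 0, 0, 0, -0.7]
    - [0, 0, 0.02, 0, 0, 0, -0.7]
    - [0, 0, 0.02, 0, 0, 0, -0.7]
    - [0, 0, 0.01, 0, 0, 0, -0.7]
    - [0, 0, 0, 0, 0, 0, -0.7]
    - [0, 0, 0, 0, 0, 0, -0.7]
    - [0, 0, 0, 0, 0, 0, -0.7]

```text
t: 16.6
tcp_pos: [0.5524, 0.0269, 0.1179]
tool_rot: [1.0, -0.031, 0.001, 0.0]
force: [0.4, 0.4, -2.3]
finger_gap: 0.221
gripper_force: 50.3
```

Run:
```python
from bar import *
s=manip.sense(); print(s['t'],s['tcp_pos'],s['force'], 'yaw',np.degrees(2*np.arctan2(s['tool_rot'][1],s['tool_rot'][0])))
zt=s['tcp_pos'][2]-.0173+.014
for n in('wrist','scene','side'):
    e=snap(n); np.savez(n+'7.npz',**e); save(e,f'pics/{n}7.png'); bar(e,zt,s['tcp_pos'][:2],.005)
```

```text
16.6 [0.55235985 0.02685773 0.11786156] [ 0.41489752  0.41053776 -2.31979334] yaw -3.60855526550286
bar 21447 [5.85000e-01 2.37000e-02 2.01000e-02 1.62000e-01 8.64483e+01] z 0.1135 px [  290     0    62   414 21447]
axis deg 176.41
bar 184 [6.22300e-01 2.05000e-02 2.77000e-02 1.22300e-01 8.39801e+01] z 0.1154 px [308 234  37  17 184]
axis deg 175.75
bar 351 [4.8490e-01 3.1500e-02 2.8400e-02 1.2000e-01 8.9338e+01] z 0.1148 px [349 231  51  11 351]
axis deg 176.8
```

Call:
drive_tool:
  plan:
    - [-0.001, 0.001, 0.004, 0, 0, 0, -0.7]
    - [0, 0, 0.004, 0, 0, 0, -0.7]
    - [0, 0, 0.002, 0, 0, 0, -0.7]
    - [0, 0, 0, 0, 0, 0, -0.7]
    - [0, 0, 0, 0, 0, 0, -0.7]

```text
t: 17.25
tcp_pos: [0.5505, 0.026, 0.1068]
tool_rot: [1.0, -0.031, -0.0, -0.0]
force: [0.1, 1.0, -2.2]
finger_gap: 0.215
gripper_force: 50.3
```

Call:
drive_tool:
  plan:
    - [0, 0, 0.001, 0, 0, 0, -0.7]
    - [0, 0, 0.0005, 0, 0, 0, -0.7]
    - [0, 0, 0, 0, 0, 0, -0.7]
    - [0, 0, 0, 0, 0, 0, -0.7]

```text
t: 17.65
tcp_pos: [0.5505, 0.026, 0.1055]
tool_rot: [1.0, -0.031, 0.0, -0.0]
force: [-0.3, -0.1, -2.2]
finger_gap: 0.212
gripper_force: 50.3
```

Call:
drive_tool:
  plan:
    - [0.0005, 0, 0.0005, 0, 0, 0, -0.7]
    - [0, 0, 0, 0, 0, 0, -0.7]
    - [0, 0, 0, 0, 0, 0, -0.7]

```text
t: 17.95
tcp_pos: [0.5507, 0.026, 0.1053]
tool_rot: [1.0, -0.031, -0.0, 0.0]
force: [-1.3, -1.4, 3.6]
finger_gap: 0.215
gripper_force: 50.9
```

Call:
drive_tool:
  plan:
    - [0, 0, 0.0005, 0, 0, 0, -0.7]
    - [0, 0, 0, 0, 0, 0, -0.7]
    - [0, 0, 0, 0, 0, 0, -0.7]

```text
t: 18.25
tcp_pos: [0.5508, 0.026, 0.1053]
tool_rot: [1.0, -0.031, -0.0, 0.0]
force: [-2.9, 0.0, 6.1]
finger_gap: 0.22
gripper_force: 51.4
```

Call:
drive_tool:
  plan:
    - [0, 0, -0.0005, 0, 0, 0, -0.7]
    - [0, 0, 0, 0, 0, 0, -0.5]
    - [0, 0, 0, 0, 0, 0, -0.35]
    - [0, 0, 0, 0, 0, 0, -0.2]
    - [0, 0, 0, 0, 0, 0, 0]
    - [0, 0, 0, 0, 0, 0, 0]
    - [0, 0, -0.01, 0, 0, 0, 0]
    - [0, 0, -0.02, 0, 0, 0, 0]
    - [0, 0, -0.04, 0, 0, 0, 0]
    - [0, 0, -0.04, 0, 0, 0, 0]

```text
t: 19.25
tcp_pos: [0.5504, 0.026, 0.2162]
tool_rot: [1.0, -0.032, -0.001, -0.0]
force: [1.1, -0.5, 0.4]
finger_gap: 0.503
gripper_force: 0.0
```

Call:
drive_tool:
  plan:
    - [-0.02, -0.03, -0.03, 0, 0, 0, 0]
    - [-0.025, -0.04, -0.01, 0, 0, 0, 0]
    - [-0.02, -0.045, 0, 0, 0, 0, 0]
    - [-0.01, -0.045, 0, 0, 0, 0, 0]
    - [0, -0.045, 0, 0, 0, 0, 0]
    - [0, -0.03, 0, 0, 0, 0, 0]
    - [0, 0, 0, 0, 0, 0, 0]
    - [0, 0, 0, 0, 0, 0, 0]

```text
t: 20.05
tcp_pos: [0.4906, 0.2655, 0.2554]
tool_rot: [1.0, -0.031, 0.0, 0.0]
force: [-0.4, 0.8, 0.4]
finger_gap: 0.503
gripper_force: 0.0
```

Run:
```python
from bar import *
s=manip.sense(); print(s['t'],s['tcp_pos'],s['force'])
for n in('scene','side'):
    e=snap(n); np.savez(n+'8.npz',**e); save(e,f'pics/{n}8.png'); bar(e,.102,[.5525,.025],.005)
a,b=[cv2.imread(f'pics/{n}8.png') for n in('side','scene')]
cv2.imwrite('pics/f8.png',np.hstack([cv2.resize(a[200:310,270:420],(400,293)),cv2.resize(b[200:310,235:385],(400,293))]))
```

```text
20.05 [0.49055799 0.26554924 0.25539768] [-0.41786312  0.79474951  0.41282819]
bar 368 [5.5360e-01 2.4200e-02 2.8100e-02 2.5670e-01 8.6576e+01] z 0.1027 px [270 226  74  29 368]
axis deg 176.63
bar 568 [5.84200e-01 2.58000e-02 2.46000e-02 1.92000e-01 8.70774e+01] z 0.1023 px [293 231  80  12 568]
axis deg 176.41
```

View pics/f8.png

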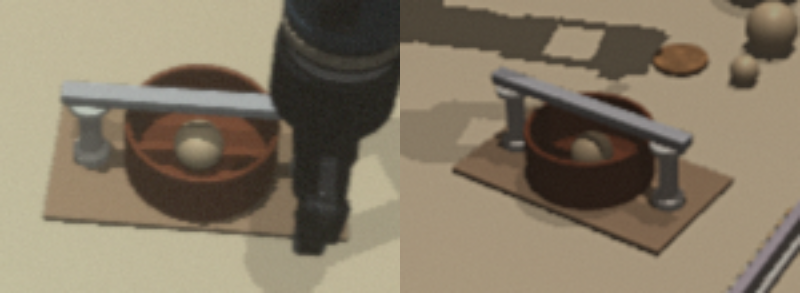

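The crop shows the globe in the pot (left panel, (200,146)). The bar lies across both pegs (right panel, (512,85) to (668,145)), centred at (0.5536, 0.024) and level at z of about 0.102. The gripper is clear.

```bash
python3 -c "
from station import manip
print(manip.sign_off())"
```

```text
the job is handed in; nothing more can be done
None
```

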